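Close the draw latch of a tool case

TASK

The grey tool case standing on the bench is not latched. Swing the latch's lever up and forward towards the keeper, press the loop down by its tab until it clicks in under the keeper's nose, then throw the lever back and down over centre so that it lies flat by itself and the seam is drawn shut. Feel your way and never press on the case or its latch with more than 25 N; leave everything else on and around the case where it is.

Things in the scene. Friction and masses are not known exactly. Their poses are not given: they have to be found in the camera images.
- case: Grey tool case, 320 wide (y) x 160 deep (x) x 190 mm high, fixed upright in a low cradle, lid hinged at the bottom. Origin on the bench below the middle of the seam; x from the rear shell (robot side, to -91 mm) to the lid (to +68 mm), z up. The seam is at x = 0 on the flat top. The draw latch is on top at y = 0: lever on the rear shell, keeper on the lid.
- lever_hinge (a point): The lever's hinge axis (parallel to the case's y), 18 mm behind the seam and 16 mm above the case's top. The loop is hinged on a pin that the lever carries 13 mm from this axis.
- lever_tip (a point): On the lever's face that looks up when closed, towards the keeper when upright; 50 mm from the hinge axis. Steel plate, 18 mm wide, 5 mm thick: this face is 5 mm off the hinge axis, the other in line with it. Its rolled end (8 mm) is 61 mm from the axis.
- lever (a joint): rad: 0 = closed, flat, pointing away from the keeper (case -x); 1.57 = upright; stop at 1.66, leaning to the keeper. Starts at 0.9 to 1.45. Unhooked, about 1 N at the tip moves it and it stays where left. Hooked, it springs back with up to 10 N at the tip and draws the lid in (to about 0.015 at 1.0); below about 0.2 (past centre) the latch pulls it to 0 and holds it.
- loop_bar (a point): Middle of the loop's crossbar (round, 5 mm thick, 31 mm long along the case's y). The loop is a dark steel frame, 36 mm wide, 55 mm from its pin to the bar; it swings in the case's x-z plane, travels with the lever and keeps its angle to it by friction until pushed. It starts raised, clear of the keeper.
- loop_tab (a point): Middle of the top of the loop's press tab: a plate 24 mm wide and 3 mm thick that reaches 27 mm beyond the crossbar, away from the lever; this point is 14 mm from the bar. It is bent up 20 degrees from the loop's plane and is nearly level when the bar meets the nose. Press it 10 to 20 mm from the bar.
- keeper_foot (a point): On the lid's top (y = 0, 24 mm before the seam when shut), under the keeper: an 18 mm wide steel hook that fits inside the loop. Its seat, where the bar's centre lies when latched, is 3.5 to 16.5 mm above this point: screw-adjusted, different each time, NOT measured. Its x is within 2 mm of this point's (farther from the lever when higher). Its shape: see lid.
- lid (a joint): Lid (rad), hinged 16 mm above the bench: 0 = shut, 0.035 = sprung open (6 mm at the top; about 7 N/mm). Hook, from its seat: nose out to x = 2.7 mm at z = 3 to 6 mm, outer slope up and back to z = 16, x = -3; ledge just under the seat stops the bar. Lever at its stop: 8 to 16 N down on the tab pulls the lid in 1 to 3 mm and the bar clicks in. Lever farther back: the bar lands on the hook's top.
- socket: Bystander: steel socket, 26 mm in diameter, 38 mm high, standing on top of the rear shell. Origin under its centre.
- bottle: Bystander: white bottle, 52 mm in diameter, 105 mm high, before the lid. Origin under its centre.
- wrench: Bystander: wrench, 170 mm long, before the lid. Origin under its middle.
- screwdriver: Bystander: screwdriver, 190 mm long, behind the case. Origin under its middle.
- jar: Bystander: glass jar, 64 mm in diameter, 85 mm high, at the case's right (-y) end. Origin under its centre.
- hammer: Bystander: hammer, 260 mm long, at the case's left (+y) end. Origin under its middle.
- battery: Bystander: black battery pack, 75 x 110 x 60 mm, on the bench to the right. Origin under its centre.

How it is judged:
On the way:
1. the loop is hooked: the lever, on its way back and still up, draws the lid in (value of joint lid below 0.024 rad and value of joint lever between 0.35 and 1.4 rad), for 0.05 s.
At the end, for the whole second after the job is handed in: The lever lies flat (within 0.08 rad) and at rest, and the hooked loop holds the sprung lid drawn in to below 0.018 rad (half of its open angle or less) (value of joint lever below 0.08 rad and value of joint lid below 0.018 rad and velocity of joint lever between -0.05 and 0.05 rad/s); the robot touches nothing.
It fails at once if the case or its latch is pressed with more than 25 N (contact force between any of the fingers, the arm and case above 25 N).
It fails at once if a bystander is moved by more than 30 mm (distance of any of socket, bottle, wrench, screwdriver, jar, hammer, battery from where it was at the start of the episode above 0.03 m).
It also fails if it takes over 61 s, if anything falls off the work surface, if the arm or the gripper's body presses on something with over 40 N, if the wrist force passes 120 N, or if a joint passes its speed limit or range.

ROBOT

A 6-joint arm with a two-finger parallel gripper is mounted at the origin on the work surface. World frame = base frame: x ahead of the robot, y to its left, z up, the work surface at z = 0. Lengths are in m, angles in rad, forces in N, time in s.
With the tool pointing down it reaches from about 0.375 to 0.9 m from the base axis. Payload 3.1 kg.
Tool frame: the origin (TCP) lies between the finger pads; the fingertips stand 11 mm ahead of it and the grasp point (between the pads) lies 8 mm behind it; x points along the fingers, z is the direction in which the jaws open and shut, and the axes are right-handed (so a half turn about x gives the same grasp; the last joint's range is limited). The gripper opens to 87 mm and grips with 3 to 60 N. Pads are 19 mm wide; open, the fingers measure 117 mm over their backs; the gripper's body (75 mm by 190 mm) begins 51 mm behind the grasp point.
Start: joints at [0.943, 0.527, 1.433, -0, 1.181, -0.178], TCP at [0.272, 0.563, 0.234] pointing down, gripper open.
Joint ranges: [-3.08, 3.08], [-0.75, 2.2], [0.22, 2.44], [-1.43, 4.57], [0, 2.65], [-2.85, 2.85]. Speed limits (rad/s): [2.79, 2.79, 3.14, 3.14, 3.14, 3.14].

INTERFACE

Orientations are given as a unit quaternion [w, x, y, z].
In Python, from cell import r, vision gives the robot as it stands. The module is installed in compiled form; this text tells all that it offers.
- The arm moves only by the tool send_rows, never from a script. Its argument "deltas" is a list that holds one entry, the list of rows, each a list of 5 numbers: the closure, from 0 (fully open) to 1 (shut), then the shift along the tool's x, y, z each as a share of 200 mm, from -1 to 1, then the turn about the tool's x as a share of 90 degrees, from -1 to 1. A call has 1 to 20 rows; each row shifts and turns the commanded pose from where the row before left it, along the tool's axes as they then stand; what a row does not reach is not made up. A row lasts 1/8 s, in which the tool goes at most 62.5 mm and 10.7 degrees, less where a joint would pass 70% of its speed; a pose out of reach is approached as far as the arm can. A call with a number of a shift or a turn outside -1 to 1 is refused whole. A call with a gripper value outside its range is refused whole. The fingers move at their own pace and stop on an object; the grip force is fixed at half the most. Time passes only in rows, so rows that do not move let the fingers close. It gives the time, the measured TCP pose, the force and the opening at its end, in the units of the state.
- r.state(): the state, without advancing time (a new reading comes with each control period).
- vision.snapshot(name): name is "side" or "top"; returns (picture, depth): 480x640x3 uint8, blue, green, red; 480x640 float32, m along the optical axis (not along the pixel's ray), 0 where there is no reading.
- vision.get_calibration(name): a dict with "fx", "fy", "cx", "cy" (pixels), "k1" (the pictures are not rectified: a ray, as slopes to the right and down, at radius r is drawn at 1 + k1 r^2 times it, then the intrinsics apply), "R" (3x3) and "t" (3): a world point X has camera coordinates R X + t. Camera axes: x right, y down, z forward; pixel columns grow to the right and rows downward; lengths in m; the calibration is good to about 2 mm. A picture is of the moment at which its call begins. get_calibration takes no time and is no camera call.
- r.job_done(): hands the job in, once; it reports no verdict.
The state is a dict: "t": time; "joint_positions": joint angles; "qvel": joint speeds; "joint_torque": joint torques, N m; "eef_pos": TCP position; "tcp_rot": TCP orientation; "wrist_force": force on the tool from outside, world axes, zero at the start; "torque": the same for the moment, N m; "width": finger opening in m.
Only numpy, scipy, OpenCV 4.12 (cv2) and the standard library are available. Lean on these libraries where they do the work, as an engineer would, in place of code of your own. Each camera call takes 0.05 s, during which the arm holds its last target.

## Working session

There is one attempt and no reset: what is moved stays moved. The work goes in short steps, Python scripts to look and compute and a tool call to move; the robot and the scene stay as the last step left them, time stands still between calls to the robot, and variables do not carry over. Pictures are saved under pics/ and viewed, and the job is handed in when it is done.

Besides the shell and the picture viewer there is one more tool, called after ">>>" as name(argument=value, ...) on one line, values as JSON. send_rows: Moves the arm, as the interface text tells. Shift numbers are shares of 200 mm and turn numbers shares of 90 degrees, none past 1 either way. Its arguments: {"type":"object","properties":{"deltas":{"type":"array"}},"required":["deltas"]}

```bash
mkdir -p pics; ls; python3 - <<'E'
from cell import r, vision
import cv2,json,numpy as np
s=r.state();print({k:np.round(v,4).tolist() for k,v in s.items()})
for n in("side","top"):
    p,d=vision.snapshot(n);cv2.imwrite(f"pics/{n}0.png",p);np.save(f"pics/{n}0.npy",d)
    c=vision.get_calibration(n);print(n,{k:np.round(v,4).tolist() for k,v in c.items()})
E
```

```text
pics
{'t': 0.0, 'joint_positions': [0.9425, 0.5284, 1.4339, -0.0, 1.1814, -0.1785], 'qvel': [-0.0005, -0.0008, -0.0004, -0.0007, 0.0005, 0.0003], 'joint_torque': [0.0006, -44.004, -17.6592, 0.0636, 0.0581, -0.0002], 'eef_pos': [0.2713, 0.5623, 0.2326], 'tcp_rot': [0.5982, -0.3762, 0.5996, 0.3756], 'wrist_force': [-0.0696, -0.2913, -0.7273], 'torque': [-0.0143, -0.0458, 0.0256], 'width': 0.0868}
side {'fx': 556.2162, 'fy': 556.2162, 'cx': 323.3242, 'cy': 236.5678, 'k1': -0.1455, 'R': [[0.8634, 0.5043, 0.0139], [0.4357, -0.7315, -0.5245], [-0.2544, 0.4589, -0.8513]], 't': [-0.4371, -0.1738, 1.7746]}
top {'fx': 526.1097, 'fy': 526.1097, 'cx': 315.8442, 'cy': 230.7208, 'k1': -0.0629, 'R': [[0.0039, -0.9999, 0.0147], [-0.9862, -0.0063, -0.1655], [0.1656, -0.0139, -0.9861]], 't': [-0.0645, 0.5437, 1.1975]}
```

View pics/side0.png

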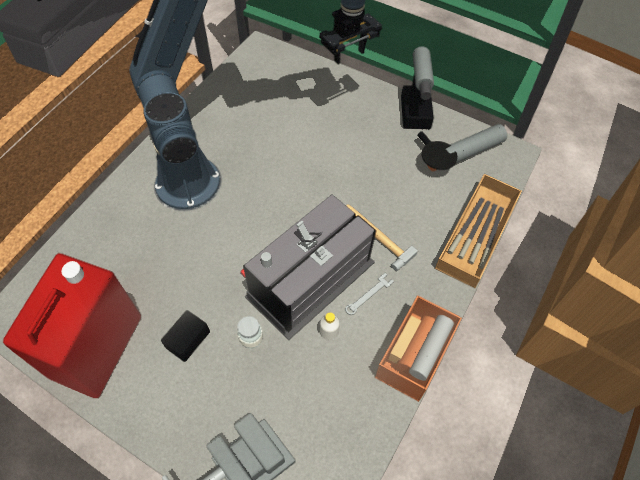

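View pics/top0.png

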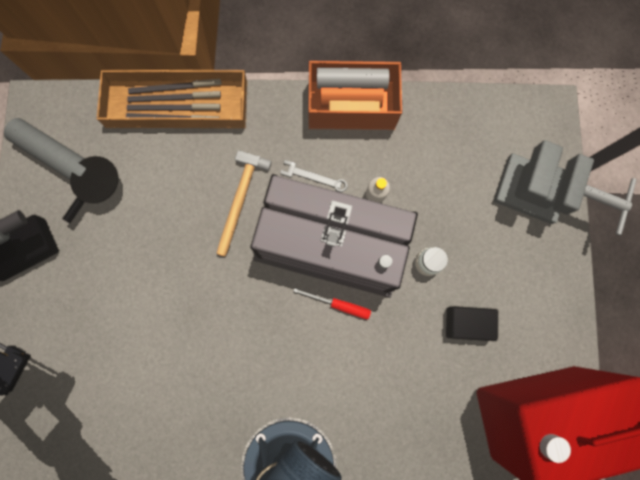

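```bash
cat > h.py <<'E'
import numpy as np,cv2
from cell import r,vision
def cal(n):
    c=vision.get_calibration(n);c={k:np.array(v,float) for k,v in c.items()}
    c['K']=np.array([[c['fx'],0,c['cx']],[0,c['fy'],c['cy']],[0,0,1]]);c['D']=np.array([c['k1'],0,0,0.]);return c
def slopes(n,uv):
    c=cal(n);return cv2.undistortPoints(np.array(uv,float).reshape(-1,1,2),c['K'],c['D']).reshape(-1,2)
def ray(n,uv):
    c=cal(n);s=slopes(n,uv);d=np.c_[s,np.ones(len(s))]@c['R'];return -c['R'].T@c['t'],d
def onz(n,uv,z):
    o,d=ray(n,uv);return o+d*((z-o[2])/d[:,2])[:,None]
def proj(n,X):
    c=cal(n);return cv2.projectPoints(np.array(X,float).reshape(-1,1,3),cv2.Rodrigues(c['R'])[0],c['t'],c['K'],c['D'])[0].reshape(-1,2)
def cloud(n,d):
    v,u=np.mgrid[0:480,0:640];c=cal(n);s=slopes(n,np.c_[u.ravel(),v.ravel()])
    P=np.c_[s,np.ones(len(s))]*d.ravel()[:,None];W=(P-c['t'])@c['R'];W[d.ravel()==0]=np.nan;return W.reshape(480,640,3)
def tri(ua,ub):
    (o1,d1),(o2,d2)=ray('side',ua),ray('top',ub);out=[]
    for a,b in zip(d1,d2):
        k=np.linalg.lstsq(np.c_[a,-b],o2-o1,rcond=None)[0];p,q=o1+k[0]*a,o2+k[1]*b;out.append(np.r_[(p+q)/2,np.linalg.norm(p-q)])
    return np.array(out)
E
python3 - <<'E'
from h import *
s=cv2.imread('pics/side0.png');t=cv2.imread('pics/top0.png')
cv2.imwrite('pics/s0z.png',cv2.resize(s[185:305,230:390],None,fx=5,fy=5,interpolation=cv2.INTER_CUBIC))
cv2.imwrite('pics/t0z.png',cv2.resize(t[165:305,240:425],None,fx=4.2,fy=4.2,interpolation=cv2.INTER_CUBIC))
for n in('side','top'):
    W=cloud(n,np.load(f'pics/{n}0.npy'));np.save(f'pics/{n}W.npy',W)
    m=(W[...,2]>.17)&(W[...,2]<.3)&(W[...,0]>.3)&(W[...,0]<.8)&(abs(W[...,1])<.3)
    h,e=np.histogram(W[...,2][m],np.arange(.17,.3,.005));print(n,h)
E
```

```text
side [ 249  274  785 3389 1884  123   31   38   53   40   42   76   25   20
   24   19   21   21    5    2    1   10    3    0    0]
top [ 189  176 1233 7448 1976   27    8   27   43   27   47  133   30   26
   28   19   37   61   21   17   19   23   11    0    0]
```

View pics/s0z.png

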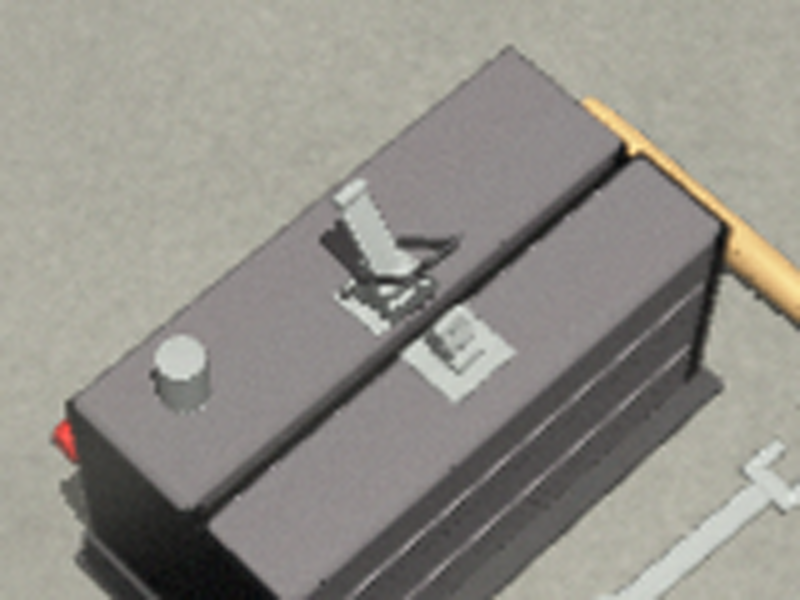

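View pics/t0z.png

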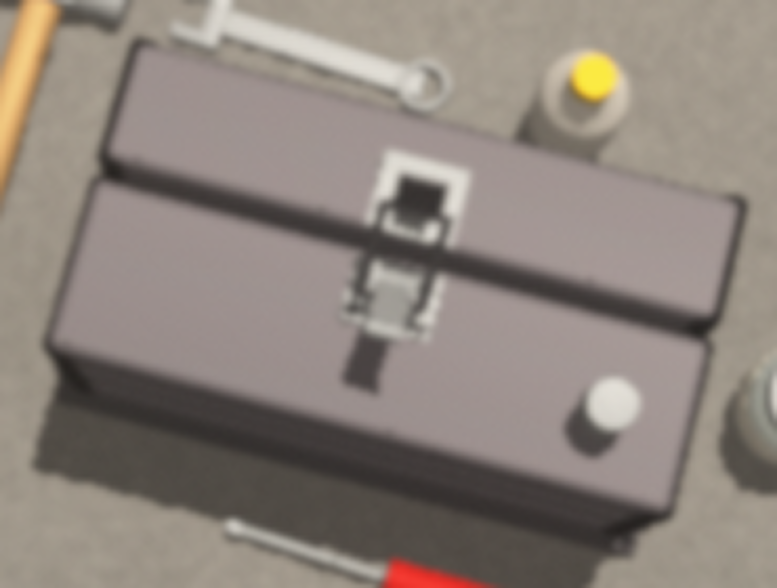

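```bash
python3 - <<'E'
from h import *
for n in('top','side'):
    W=np.load(f'pics/{n}W.npy')
    m=((W[...,2]>.17)&(W[...,2]<.21)&(W[...,0]>.3)&(W[...,0]<.8)&(abs(W[...,1])<.3)).astype(np.uint8)
    m=cv2.morphologyEx(m,cv2.MORPH_OPEN,np.ones((3,3)))
    k,l,st,_=cv2.connectedComponentsWithStats(m)
    for i in range(1,k):
        if st[i,4]>200:
            P=W[l==i];z=np.median(P[:,2]);c,sz,a=cv2.minAreaRect(P[:,:2].astype(np.float32));print(n,st[i],z,c,sz,a)
            A=np.c_[P[:,:2],np.ones(len(P))];co=np.linalg.lstsq(A,P[:,2],rcond=None)[0];print('plane',co, (P[:,2]-A@co).std())
    img=cv2.imread(f'pics/{n}0.png')
E
```

```text
top [ 263  174  155   70 4539] 0.18713744788470876 (0.5713329911231995, -0.1109151840209961) (0.32450756430625916, 0.07078968733549118) 75.01592254638672
plane [ 0.00872093 -0.00258034  0.18157422] 0.0031059251198736213
top [ 250  207  159   82 6347] 0.18838402428509804 (0.48827260732650757, -0.08870981633663177) (0.3241063356399536, 0.09588931500911713) 75.14765930175781
plane [ 0.00058174 -0.00126038  0.1876183 ] 0.0033920145490517373
side [ 243  195  133  115 6709] 0.18835090715929342 (0.5213015079498291, -0.09739704430103302) (0.326458603143692, 0.1714506447315216) 75.13967895507812
plane [-0.02418514  0.00883826  0.20140574] 0.004827057523880264
```

```bash
cat >> h.py <<'E'
O=np.array([.5325,-.1005,0]);YAW=np.deg2rad(-14.9)
def setcase(o,yaw):
    global O,YAW;O=np.array([o[0],o[1],0]);YAW=yaw
def Rz(): c,s=np.cos(YAW),np.sin(YAW);return np.array([[c,-s,0],[s,c,0],[0,0,1]])
def toc(X): return (np.asarray(X)-O)@Rz()
def tow(C): return np.asarray(C)@Rz().T+O
E
python3 - <<'E'
from h import *
for n in('top','side'):
    W=np.load(f'pics/{n}W.npy');C=toc(W)
    m=(C[...,2]>.194)&(C[...,2]<.32)&(abs(C[...,0])<.11)&(abs(C[...,1])<.035)
    v,u=np.where(m);img=cv2.imread(f'pics/{n}0.png')
    print(n)
    P=C[m]
    o=np.argsort(P[:,2])
    # profile picture x-z
    cv=np.full((600,800,3),255,np.uint8)
    for p,a,b in zip(P,v,u): cv2.circle(cv,(int(400+p[0]*5000),int(560-(p[2]-.18)*5000)),4,img[a,b].tolist(),-1)
    for k in range(-80,81,20): cv2.line(cv,(400+k*5,565),(400+k*5,555),(0,0,255),1)
    for k in range(0,120,10): cv2.line(cv,(0,560-5*k),(10,560-5*k),(0,0,255),1)
    cv2.imwrite(f'pics/prof_{n}.png',cv)
E
```

```text
top
side
```

View pics/prof_top.png

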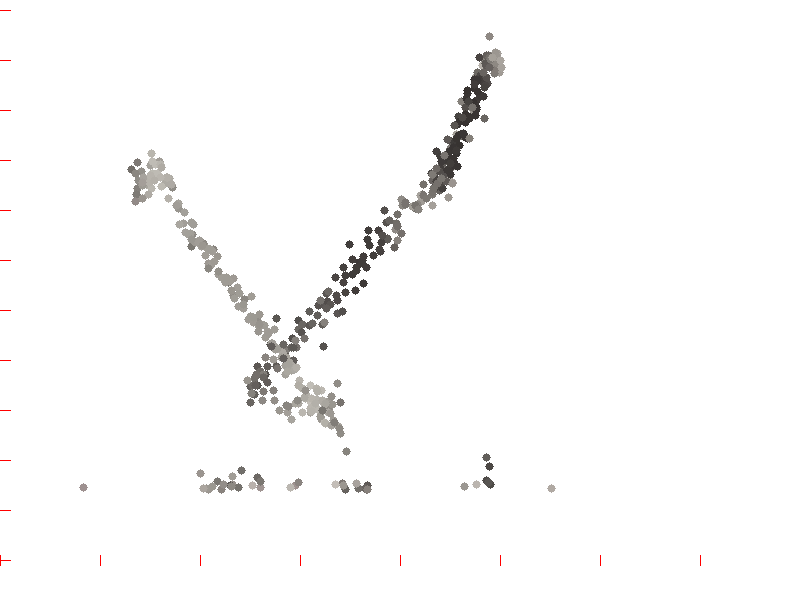

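View pics/prof_side.png

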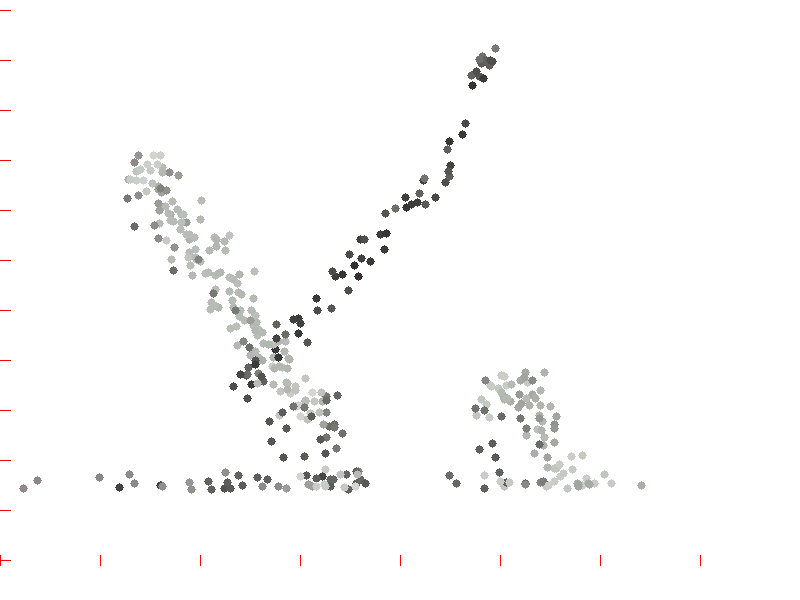

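```bash
python3 - <<'E'
from h import *
for n in('top','side'):
    C=toc(np.load(f'pics/{n}W.npy'))
    def s(nm,x0,x1,z0,z1,yl=.04):
        m=(C[...,0]>x0)&(C[...,0]<x1)&(C[...,2]>z0)&(C[...,2]<z1)&(abs(C[...,1])<yl);P=C[m]
        if len(P)>2: print(n,nm,len(P),(np.mean(P,0)*1e3).round(1),(np.percentile(P,[2,98],axis=0)*1e3).round(1).tolist())
    s('levertip',-.06,-.045,.25,.27); s('tab',.005,.025,.262,.29); s('bararea',.0,.01,.245,.262); s('hook',.01,.035,.203,.225)
    s('hooktop',.01,.035,.213,.225)
    s('socket',-.09,-.01,.215,.24,.16)
    s('reartop',-.2,-.01,.18,.194,.3); s('lidtop',.012,.2,.18,.194,.3)
    m=(C[...,0]>.4);
E
```

```text
top levertip 37 [-4.960e+01  1.000e-01  2.563e+02] [[-53.1, -8.3, 252.1], [-45.7, 8.5, 260.2]]
top tab 82 [1.510e+01 1.000e-01 2.728e+02] [[10.1, -11.3, 262.7], [19.9, 11.5, 281.4]]
top bararea 56 [ 6.500e+00 -1.000e-01  2.551e+02] [[0.4, -17.5, 250.2], [9.8, 17.4, 261.6]]
top socket 254 [-39.1 -62.1 226.7] [[-62.5, -125.5, 216.3], [-12.4, 16.8, 237.6]]
top reartop 5650 [-52.8   2.5 188.4] [[-90.7, -155.0, 183.0], [-11.8, 154.6, 192.8]]
top lidtop 4040 [ 42.3  -0.9 187.4] [[13.1, -155.6, 182.6], [70.9, 155.4, 191.9]]
side levertip 28 [-49.8   0.4 256. ] [[-54.3, -8.5, 250.9], [-45.9, 8.5, 260.9]]
side tab 18 [ 15.5  -2.4 275.6] [[9.6, -13.4, 262.6], [18.9, 10.2, 281.7]]
side bararea 12 [  5.2  -3.6 253.7] [[1.2, -16.3, 250.6], [9.8, 16.7, 257.4]]
side hook 51 [ 2.380e+01 -1.000e-01  2.111e+02] [[15.3, -8.6, 203.2], [31.0, 10.5, 217.5]]
side hooktop 18 [ 2.290e+01 -1.000e-01  2.153e+02] [[17.4, -7.7, 213.1], [28.6, 9.2, 217.5]]
side socket 190 [-39.4 -57.4 226.3] [[-61.9, -126.1, 215.3], [-13.6, 15.5, 237.6]]
side reartop 2752 [-50.6  -6.9 189.1] [[-90.8, -158.0, 183.3], [-11.5, 152.7, 193.6]]
side lidtop 2566 [ 43.5  -8.5 187.6] [[13.6, -157.3, 181.4], [70.7, 154.2, 193.0]]
```

```bash
cat >> h.py <<'E'
from scipy.spatial.transform import Rotation as Ro
def rot():
    q=r.state()['tcp_rot'];return Ro.from_quat([q[1],q[2],q[3],q[0]]).as_matrix()
def plan(ct):
    """case target of TCP -> tool delta as shares"""
    p=np.array(r.state()['eef_pos']);d=tow(ct)-p;R=rot();print('tool shares',(R.T@d/.2).round(4),'world d',d.round(4))
def where():
    s=r.state();p=np.array(s['eef_pos']);R=rot()
    print('t',round(s['t'],2),'case mm',(toc(p)*1e3).round(2),'F case',(np.array(s['wrist_force'])@Rz()).round(2),'M',np.round(s['torque'],2),'w',round(float(s['width']),4))
    print('tool axes in case\n',(Rz().T@R).round(3).T)
E
python3 -c "
from h import *
where();plan([-.085,0,.256]);plan([-.085,0,.38])
R=Rz().T@rot();print('angle of tool z vs case y',np.degrees(np.arctan2(R[1,2],R[0,2])))"
```

```text
t 0.1 case mm [-422.82  573.37  232.65] F case [0.47 0.09 0.37] M [-0.02  0.07  0.03] w 0.0868
tool axes in case
 [[-0.001 -0.002 -1.   ]
 [-0.982  0.189  0.   ]
 [ 0.189  0.982 -0.002]]
tool shares [-0.1126 -2.1993 -2.4972] world d [ 0.179  -0.641   0.0234]
tool shares [-0.7326 -2.1991 -2.4984] world d [ 0.179  -0.641   0.1474]
angle of tool z vs case y 79.13155858805736
```

>>> send_rows(deltas=[[[1,-0.2,0,0,0],[1,-0.25,0,0,0],[1,-0.25,0,0,0],[1,0,-0.15,-0.17,0],[1,0,-0.15,-0.17,0],[1,0,-0.15,-0.17,0],[1,0,-0.15,-0.17,0],[1,0,-0.15,-0.17,0],[1,0,-0.15,-0.17,0],[1,0,-0.15,-0.17,0],[1,0,-0.15,-0.17,0],[1,0,-0.15,-0.17,0],[1,0,-0.15,-0.17,0],[1,0,-0.15,-0.17,0],[1,0,-0.15,-0.17,0],[1,0,-0.15,-0.17,0],[1,0,0,0,-0.06],[1,0,0,0,-0.06]]])

```text
t: 2.35
eef_pos: [0.4305, -0.0055, 0.373]
tcp_rot: [0.56, -0.431, 0.561, 0.431]
wrist_force: [-0.9, 1.0, -0.2]
width: 0.0002
```

```bash
python3 -c "
from h import *
where();plan([-.085,0,.256]);plan([-.085,0,.38])"
```

```text
t 2.35 case mm [-122.99   65.56  373.05] F case [-1.17  0.74 -0.2 ] M [ 0.03 -0.   -0.01] w 0.0002
tool axes in case
 [[-0.001  0.    -1.   ]
 [-1.     0.     0.001]
 [ 0.     1.     0.   ]]
tool shares [ 0.585  -0.1908 -0.3278] world d [ 0.0199 -0.0731 -0.117 ]
tool shares [-0.035  -0.1899 -0.3278] world d [ 0.0199 -0.0731  0.007 ]
```

>>> send_rows(deltas=[[[1,0,-0.095,-0.164,0],[1,0,-0.095,-0.164,0],[1,0.15,0,0,0],[1,0.15,0,0,0],[1,0.15,0,0,0],[1,0.135,0,0,0],[1,0,0,0,0],[1,0,0,0,0]]])

```text
t: 3.35
eef_pos: [0.451, -0.0782, 0.2573]
tcp_rot: [0.561, -0.431, 0.561, 0.43]
wrist_force: [0.3, -0.6, -0.0]
width: 0.0006
```

```bash
python3 -c "
from h import *
where()
for n in('side','top'):
    p,d=vision.snapshot(n);cv2.imwrite(f'pics/{n}1.png',p)
    u=proj(n,tow([0,0,.21]))[0].astype(int);x,y=u
    cv2.imwrite(f'pics/{n}1z.png',cv2.resize(p[y-60:y+60,x-80:x+80],None,fx=5,fy=5,interpolation=2))
"
```

```text
t 3.35 case mm [-84.46   0.61 257.27] F case [ 0.42 -0.52 -0.02] M [0.02 0.02 0.02] w 0.0006
tool axes in case
 [[ 0.001 -0.    -1.   ]
 [-1.     0.001 -0.001]
 [ 0.001  1.    -0.   ]]
```

View pics/side1z.png

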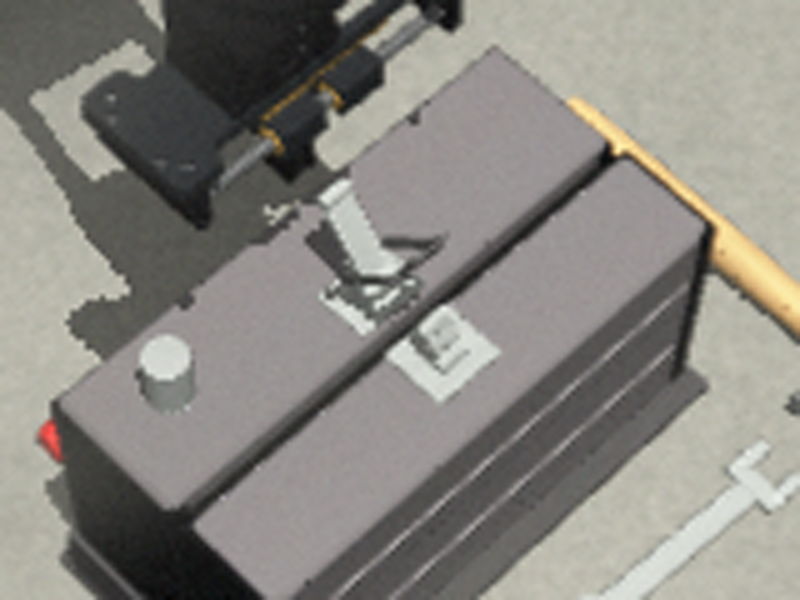

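View pics/top1z.png

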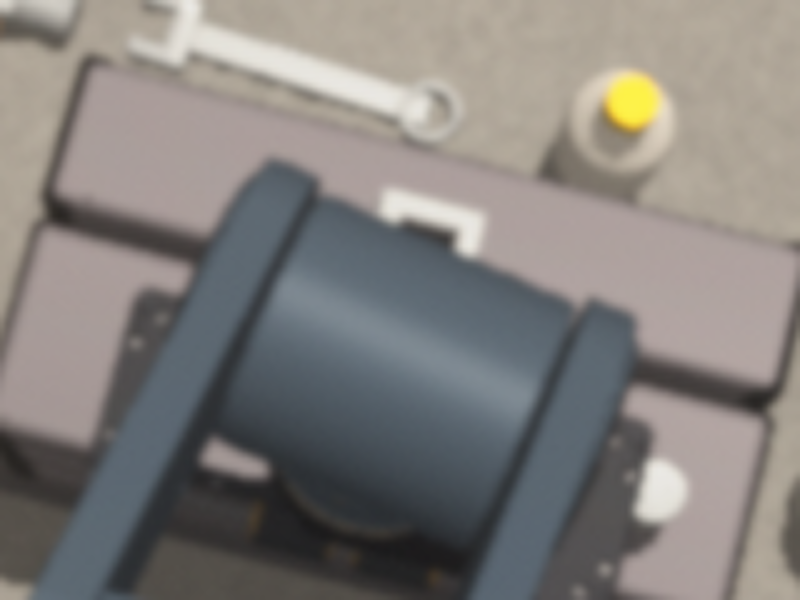

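>>> send_rows(deltas=[[[1,0,-0.015,0,0],[1,0,-0.015,0,0],[1,0,-0.015,0,0],[1,0,-0.015,0,0],[1,0,-0.015,0,0],[1,0,-0.015,0,0],[1,0,-0.015,0,0],[1,0,-0.015,0,0],[1,0,-0.015,0,0],[1,0,-0.015,0,0],[1,0,-0.015,0,0],[1,0,-0.015,0,0],[1,0,-0.015,0,0],[1,0,-0.015,0,0],[1,0,-0.015,0,0],[1,0,-0.015,0,0]]])

```text
t: 5.45
eef_pos: [0.4971, -0.0904, 0.2565]
tcp_rot: [0.561, -0.431, 0.561, 0.431]
wrist_force: [-1.7, 0.1, 0.8]
width: 0.0011
```

```bash
python3 -c "
from h import *
where()
for n in('side',):
    p,d=vision.snapshot(n);cv2.imwrite(f'pics/{n}2.png',p)
    u=proj(n,tow([0,0,.21]))[0].astype(int);x,y=u
    cv2.imwrite(f'pics/{n}2z.png',cv2.resize(p[y-60:y+60,x-80:x+80],None,fx=5,fy=5,interpolation=2))
"
```

```text
t 5.45 case mm [-36.77   0.62 256.55] F case [-1.69 -0.39  0.77] M [-0.02  0.1  -0.  ] w 0.0011
tool axes in case
 [[ 0.    -0.    -1.   ]
 [-1.     0.001 -0.   ]
 [ 0.001  1.    -0.   ]]
```

View pics/side2z.png

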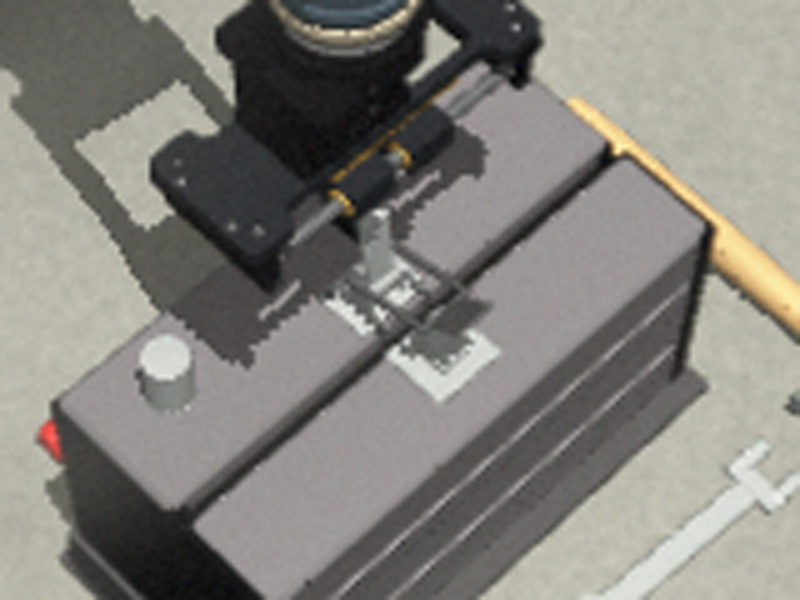

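>>> send_rows(deltas=[[[1,0,-0.01,0,0],[1,0,-0.01,0,0],[1,0,-0.01,0,0],[1,0,-0.005,0,0],[1,0,-0.005,0,0],[1,0,0,0,0]]])

```text
t: 6.25
eef_pos: [0.5048, -0.0925, 0.2566]
tcp_rot: [0.561, -0.431, 0.561, 0.43]
wrist_force: [0.3, 0.7, 0.2]
width: 0.0003
```

```bash
python3 -c "
from h import *
where()"
```

```text
t 6.25 case mm [-28.87   0.6  256.56] F case [0.12 0.71 0.19] M [ 0.07 -0.02 -0.01] w 0.0003
tool axes in case
 [[ 0.    -0.    -1.   ]
 [-1.     0.001 -0.   ]
 [ 0.001  1.    -0.   ]]
```

>>> send_rows(deltas=[[[1,0,-0.005,0,0],[1,0,-0.005,0,0],[1,0,-0.005,0,0]]])

```text
t: 6.62
eef_pos: [0.5066, -0.0929, 0.2563]
tcp_rot: [0.56, -0.43, 0.561, 0.431]
wrist_force: [-4.0, 0.9, 0.8]
width: 0.0005
```

>>> send_rows(deltas=[[[1,0,-0.005,0,0],[1,0,-0.002,0,0]]])

```text
t: 6.88
eef_pos: [0.5068, -0.093, 0.2563]
tcp_rot: [0.56, -0.429, 0.562, 0.432]
wrist_force: [-5.8, 0.6, 3.9]
width: 0.0007
```

>>> send_rows(deltas=[[[1,0,0.02,0,0],[1,0,0.05,0,0],[1,0,0.1,0,0],[1,0,0.1,0,0],[1,0,0.2,0,0],[1,0,0,0,0]]])

```text
t: 7.62
eef_pos: [0.415, -0.0679, 0.2563]
tcp_rot: [0.561, -0.43, 0.561, 0.431]
wrist_force: [0.2, 0.2, 0.0]
width: 0.0006
```

```bash
cat > prof.py <<'E'
from h import *
import sys
k=sys.argv[1]
where()
for n in('side','top'):
    p,d=vision.snapshot(n);x,y=proj(n,tow([0,0,.21]))[0].astype(int)
    cv2.imwrite(f'pics/{n}{k}z.png',cv2.resize(p[y-60:y+60,x-80:x+80],None,fx=5,fy=5,interpolation=2))
    C=toc(cloud(n,d));np.save(f'pics/{n}{k}C.npy',C)
    m=(C[...,2]>.194)&(C[...,2]<.30)&(abs(C[...,0])<.08)&(abs(C[...,1])<.035)
    cv=np.full((600,800,3),255,np.uint8)
    for q,c in zip(C[m],p[m]): cv2.circle(cv,(int(400+q[0]*5000),int(560-(q[2]-.18)*5000)),3,c.tolist(),-1)
    for i in range(-80,81,10): cv2.line(cv,(400+i*5,565),(400+i*5,555),(0,0,255),1)
    for i in range(0,120,10): cv2.line(cv,(0,560-5*i),(10,560-5*i),(0,0,255),1)
    cv2.imwrite(f'pics/prof_{n}{k}.png',cv)
a,b=[cv2.imread(f'pics/prof_{n}{k}.png') for n in('side','top')]
cv2.imwrite(f'pics/prof{k}.png',np.minimum(cv2.resize(np.hstack([a,b]),(800,300),interpolation=cv2.INTER_AREA),255))
E
python3 prof.py 3
```

```text
t 7.62 case mm [-121.89    1.3   256.33] F case [0.17 0.21 0.03] M [ 0.03 -0.01  0.03] w 0.0006
tool axes in case
 [[-0.002  0.001 -1.   ]
 [-1.     0.001  0.002]
 [ 0.001  1.     0.001]]
```

View pics/prof_side3.png

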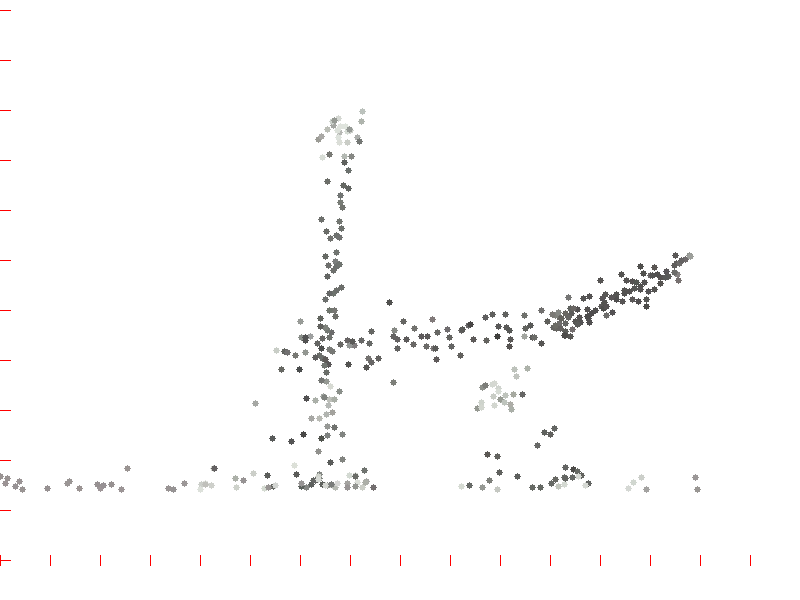

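View pics/prof_top3.png

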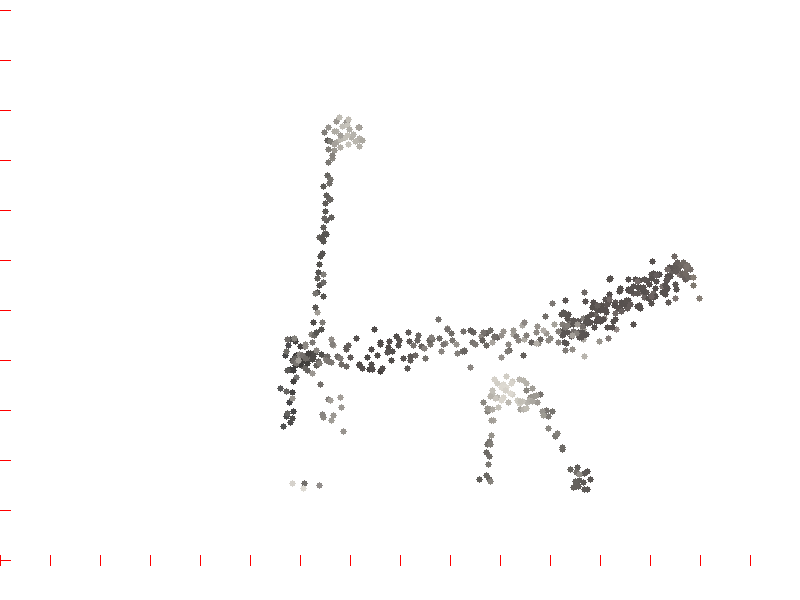

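View pics/side3z.png

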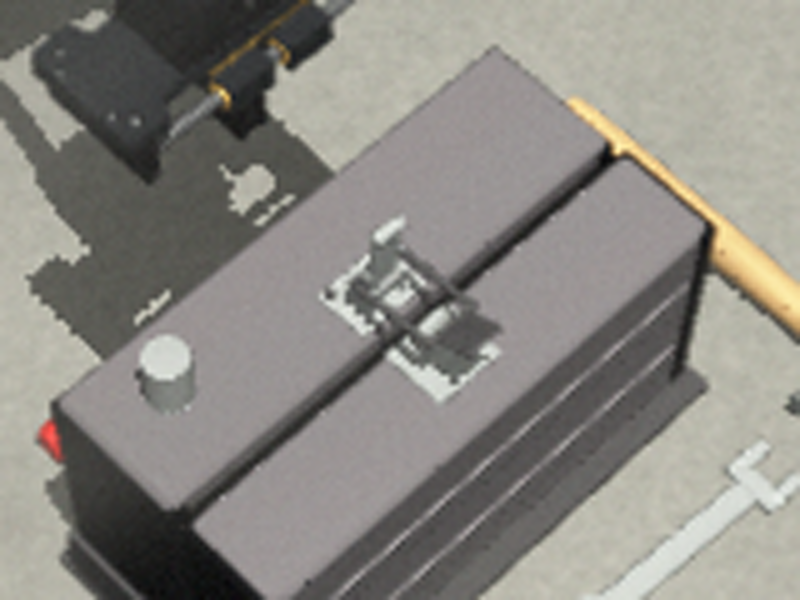

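>>> send_rows(deltas=[[[1,-0.2,0,0,0],[1,-0.2,0,0,0],[1,0,-0.2,-0.006,0],[1,0,-0.2,0,0],[1,0,-0.2,0,0],[1,0,-0.235,0,0],[1,0,0,0,0],[1,0.15,0,0,0],[1,0.15,0,0,0],[1,0.08,0,0,0],[1,0,0,0,0]]])

```text
t: 9.1
eef_pos: [0.5784, -0.1134, 0.2597]
tcp_rot: [0.56, -0.43, 0.561, 0.431]
wrist_force: [0.1, -0.4, 1.1]
width: 0.0005
```

```bash
python3 prof.py 4
```

```text
t 9.1 case mm [ 47.68  -0.63 259.66] F case [ 0.17 -0.41  1.06] M [-0.06 -0.01  0.04] w 0.0005
tool axes in case
 [[-0.002  0.    -1.   ]
 [-1.     0.001  0.002]
 [ 0.001  1.     0.   ]]
```

View pics/side4z.png

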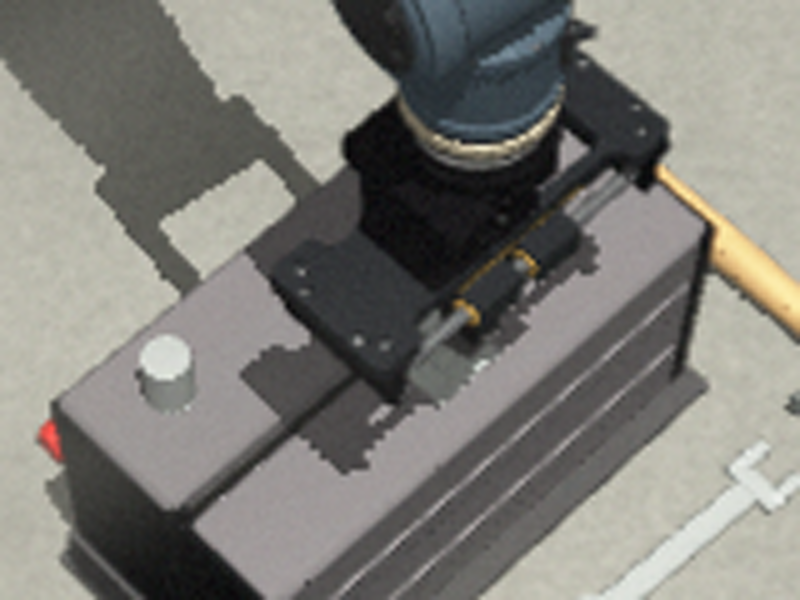

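>>> send_rows(deltas=[[[1,0,0.014,0,0],[1,0.01,0,0,0],[1,0.01,0,0,0],[1,0.01,0,0,0],[1,0.01,0,0,0],[1,0.01,0,0,0],[1,0.01,0,0,0],[1,0.01,0,0,0],[1,0.01,0,0,0],[1,0.01,0,0,0],[1,0.01,0,0,0]]])

```text
t: 10.58
eef_pos: [0.5764, -0.1129, 0.2404]
tcp_rot: [0.561, -0.431, 0.561, 0.431]
wrist_force: [0.6, 0.1, -0.9]
width: 0.0005
```

```bash
python3 -c "
from h import *
where()"
```

```text
t 10.57 case mm [ 45.58  -0.67 240.42] F case [ 0.61  0.22 -0.91] M [ 0.04  0.02 -0.02] w 0.0005
tool axes in case
 [[ 0.    -0.    -1.   ]
 [-1.     0.001 -0.   ]
 [ 0.001  1.    -0.   ]]
```

>>> send_rows(deltas=[[[1,0.01,0,0,0],[1,0.01,0,0,0],[1,0.01,0,0,0],[1,0.01,0,0,0]]])

```text
t: 11.08
eef_pos: [0.5763, -0.1129, 0.2324]
tcp_rot: [0.561, -0.431, 0.561, 0.431]
wrist_force: [-0.0, -1.0, -0.1]
width: 0.0006
```

>>> send_rows(deltas=[[[1,0.005,0,0,0],[1,0.005,0,0,0],[1,0.005,0,0,0]]])

```text
t: 11.45
eef_pos: [0.5763, -0.1129, 0.2295]
tcp_rot: [0.561, -0.431, 0.561, 0.431]
wrist_force: [-0.6, -0.2, -1.0]
width: 0.0005
```

>>> send_rows(deltas=[[[1,0.005,0,0,0],[1,0.005,0,0,0],[1,0.005,0,0,0]]])

```text
t: 11.82
eef_pos: [0.5763, -0.1128, 0.2265]
tcp_rot: [0.561, -0.431, 0.561, 0.431]
wrist_force: [-0.0, -0.2, -0.2]
width: 0.0001
```

>>> send_rows(deltas=[[[1,0.005,0,0,0],[1,0.005,0,0,0]]])

```text
t: 12.08
eef_pos: [0.5763, -0.1129, 0.2245]
tcp_rot: [0.561, -0.431, 0.561, 0.431]
wrist_force: [-0.9, 0.6, 1.1]
width: 0.0004
```

>>> send_rows(deltas=[[[1,0.005,0,0,0],[1,0.005,0,0,0]]])

```text
t: 12.32
eef_pos: [0.5763, -0.1129, 0.2226]
tcp_rot: [0.561, -0.431, 0.561, 0.431]
wrist_force: [-0.8, 0.3, 1.3]
width: 0.0005
```

>>> send_rows(deltas=[[[1,0.005,0,0,0],[1,0,0,0,0]]])

```text
t: 12.58
eef_pos: [0.5763, -0.1129, 0.2219]
tcp_rot: [0.561, -0.431, 0.561, 0.431]
wrist_force: [-1.0, 0.6, 4.3]
width: 0.0006
```

>>> send_rows(deltas=[[[1,0.005,0,0,0],[1,0,0,0,0]]])

```text
t: 12.82
eef_pos: [0.5762, -0.1128, 0.221]
tcp_rot: [0.561, -0.431, 0.561, 0.431]
wrist_force: [-1.9, -0.1, 4.9]
width: 0.0006
```

```bash
python3 prof.py 5
```

```text
t 12.82 case mm [ 45.43  -0.66 221.01] F case [-1.81 -0.61  4.93] M [0.14 0.32 0.  ] w 0.0006
tool axes in case
 [[ 0.    -0.    -1.   ]
 [-1.     0.001 -0.   ]
 [ 0.001  1.    -0.   ]]
```

View pics/side5z.png

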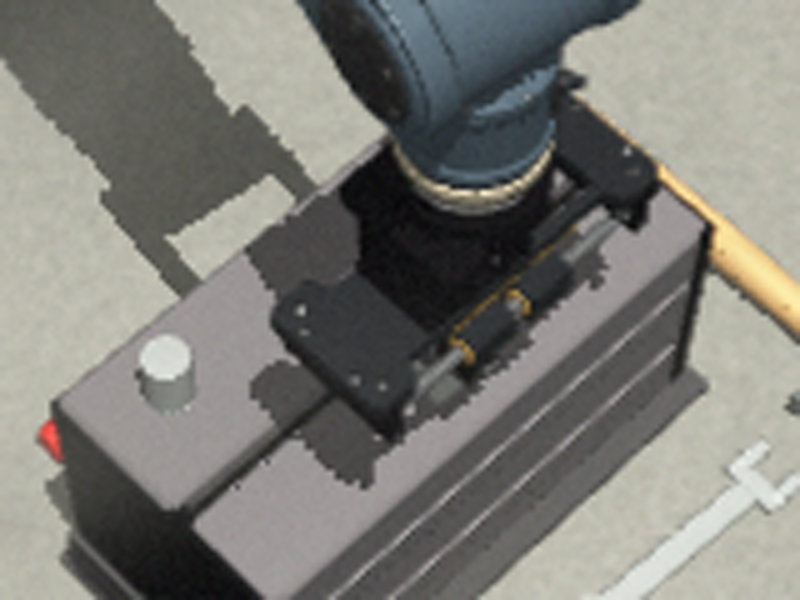

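View pics/prof_side5.png

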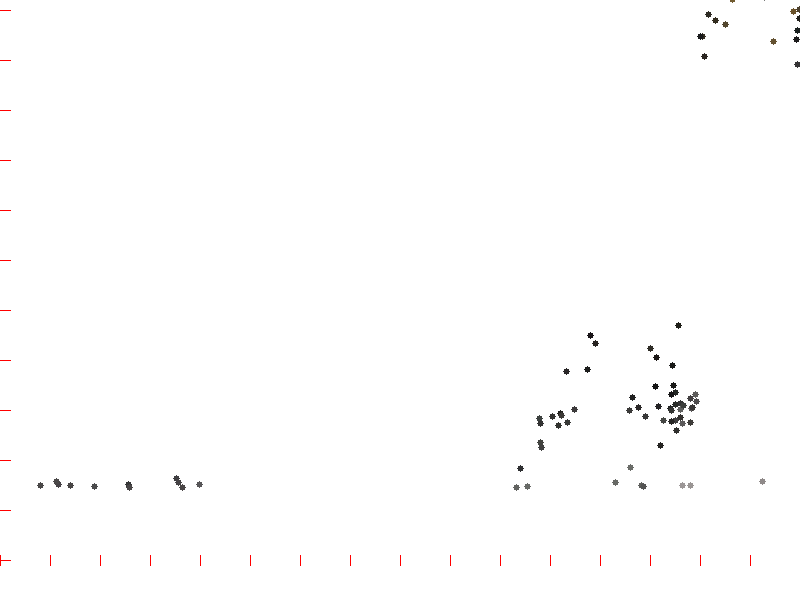

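>>> send_rows(deltas=[[[1,0.003,0,0,0],[1,0,0,0,0]]])

```text
t: 13.18
eef_pos: [0.5762, -0.1128, 0.2203]
tcp_rot: [0.561, -0.431, 0.561, 0.431]
wrist_force: [-2.2, -0.4, 5.6]
width: 0.001
```

>>> send_rows(deltas=[[[1,0.003,0,0,0],[1,0,0,0,0]]])

```text
t: 13.42
eef_pos: [0.5761, -0.1128, 0.2196]
tcp_rot: [0.561, -0.431, 0.561, 0.431]
wrist_force: [-2.6, 1.3, 5.4]
width: -0.0
```

>>> send_rows(deltas=[[[1,0.003,0,0,0],[1,0,0,0,0]]])

```text
t: 13.68
eef_pos: [0.576, -0.1128, 0.2189]
tcp_rot: [0.561, -0.43, 0.561, 0.431]
wrist_force: [-2.5, 0.2, 4.2]
width: 0.0006
```

>>> send_rows(deltas=[[[1,0.003,0,0,0],[1,0,0,0,0]]])

```text
t: 13.92
eef_pos: [0.576, -0.1127, 0.2184]
tcp_rot: [0.561, -0.43, 0.561, 0.431]
wrist_force: [-1.8, 0.5, 5.1]
width: 0.0007
```

>>> send_rows(deltas=[[[1,0.003,0,0,0],[1,0,0,0,0]]])

```text
t: 14.18
eef_pos: [0.5759, -0.1127, 0.2178]
tcp_rot: [0.561, -0.43, 0.561, 0.431]
wrist_force: [-3.2, 0.6, 5.5]
width: 0.0004
```

>>> send_rows(deltas=[[[1,0.003,0,0,0],[1,0,0,0,0]]])

```text
t: 14.42
eef_pos: [0.5758, -0.1127, 0.2172]
tcp_rot: [0.561, -0.43, 0.561, 0.431]
wrist_force: [-3.8, 1.2, 4.9]
width: 0.0007
```

>>> send_rows(deltas=[[[1,0.003,0,0,0],[1,0,0,0,0]]])

```text
t: 14.68
eef_pos: [0.5757, -0.1127, 0.2165]
tcp_rot: [0.561, -0.43, 0.561, 0.431]
wrist_force: [-3.9, 0.1, 5.3]
width: 0.0006
```

```bash
python3 prof.py 6
```

```text
t 14.68 case mm [ 44.87  -0.66 216.46] F case [-3.74 -0.92  5.32] M [ 0.13  0.49 -0.05] w 0.0006
tool axes in case
 [[-0.001 -0.    -1.   ]
 [-1.     0.001  0.001]
 [ 0.001  1.    -0.   ]]
```

View pics/side6z.png

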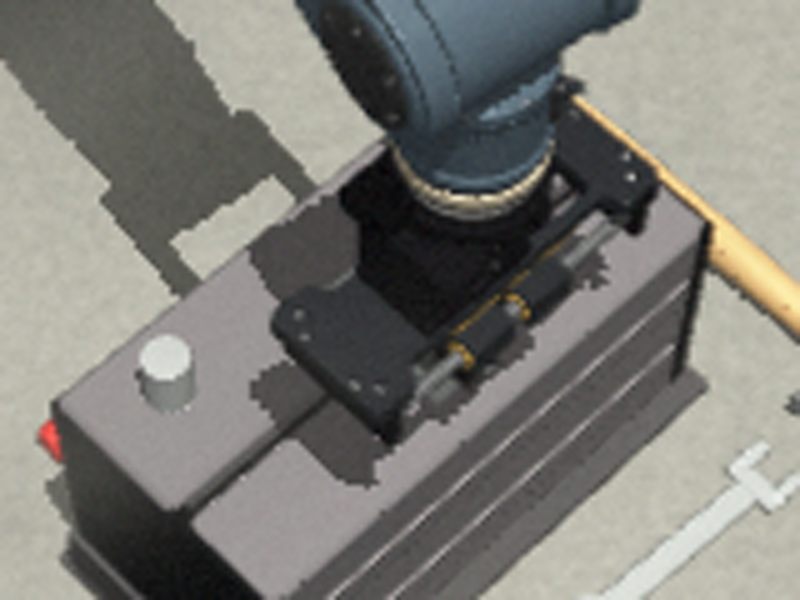

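View pics/prof_side6.png

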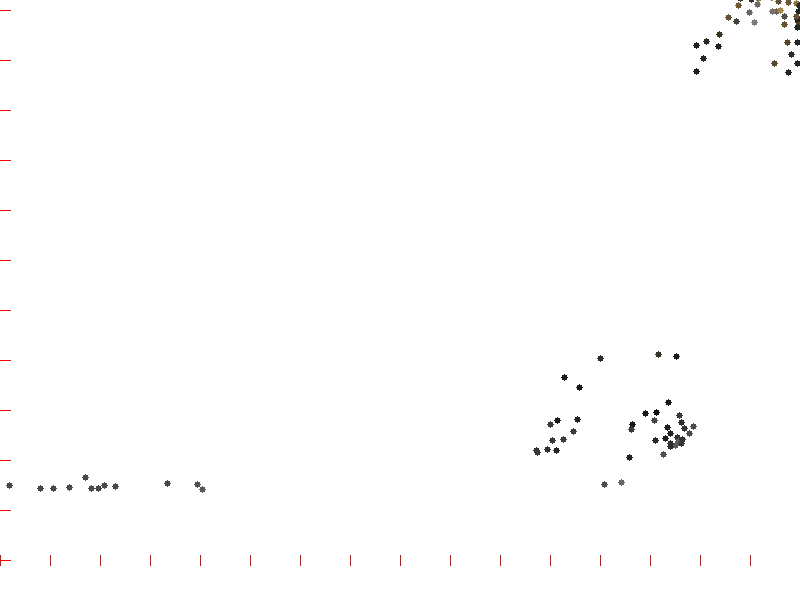

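View pics/top6z.png

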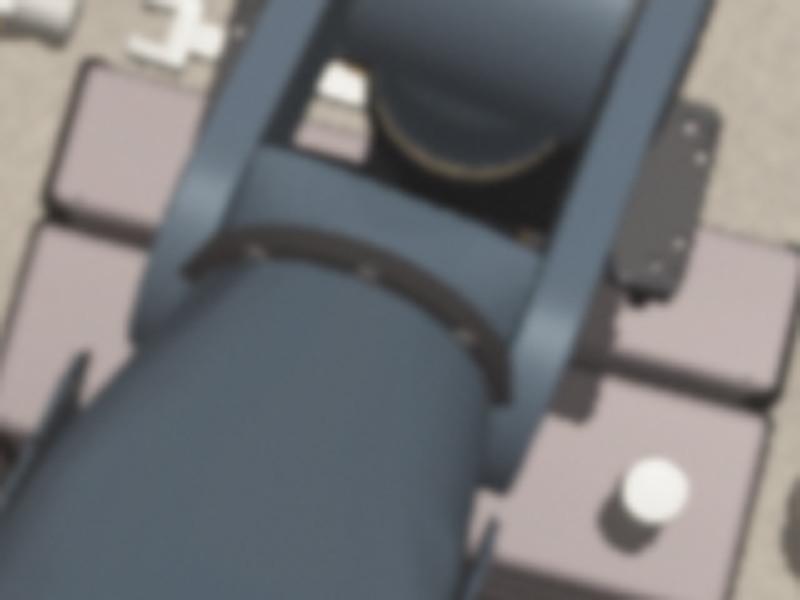

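>>> send_rows(deltas=[[[1,0.003,0,0,0],[1,0,0,0,0]]])

```text
t: 15.02
eef_pos: [0.5755, -0.1126, 0.2155]
tcp_rot: [0.56, -0.43, 0.561, 0.431]
wrist_force: [-3.5, 0.4, 3.4]
width: 0.0001
```

>>> send_rows(deltas=[[[1,0.003,0,0,0],[1,0,0,0,0]]])

```text
t: 15.28
eef_pos: [0.577, -0.1131, 0.2147]
tcp_rot: [0.561, -0.431, 0.561, 0.43]
wrist_force: [0.4, -0.7, 0.1]
width: 0.0005
```

>>> send_rows(deltas=[[[1,0.003,0,0,0],[1,0,0,0,0]]])

```text
t: 15.52
eef_pos: [0.5766, -0.113, 0.2143]
tcp_rot: [0.561, -0.431, 0.561, 0.431]
wrist_force: [-0.3, 0.6, 1.3]
width: 0.0003
```

>>> send_rows(deltas=[[[1,0.003,0,0,0],[1,0,0,0,0]]])

```text
t: 15.78
eef_pos: [0.5764, -0.1129, 0.2139]
tcp_rot: [0.561, -0.431, 0.561, 0.431]
wrist_force: [0.2, 0.1, 1.6]
width: 0.0006
```

>>> send_rows(deltas=[[[1,0.003,0,0,0],[1,0,0,0,0]]])

```text
t: 16.02
eef_pos: [0.5763, -0.1128, 0.2133]
tcp_rot: [0.561, -0.431, 0.561, 0.431]
wrist_force: [0.3, 0.7, 0.3]
width: 0.0003
```

>>> send_rows(deltas=[[[1,0.003,0,0,0],[1,0,0,0,0]]])

```text
t: 16.27
eef_pos: [0.5763, -0.1128, 0.2127]
tcp_rot: [0.561, -0.431, 0.561, 0.431]
wrist_force: [-0.2, 0.7, 1.2]
width: 0.0006
```

>>> send_rows(deltas=[[[1,0.003,0,0,0],[1,0,0,0,0]]])

```text
t: 16.52
eef_pos: [0.5763, -0.1129, 0.2121]
tcp_rot: [0.561, -0.431, 0.561, 0.431]
wrist_force: [0.4, 0.1, 0.0]
width: 0.0001
```

>>> send_rows(deltas=[[[1,0.004,0,0,0],[1,0,0,0,0]]])

```text
t: 16.77
eef_pos: [0.5763, -0.1129, 0.2113]
tcp_rot: [0.561, -0.431, 0.561, 0.431]
wrist_force: [-0.4, -0.4, 1.0]
width: 0.0008
```

>>> send_rows(deltas=[[[1,0.004,0,0,0],[1,0,0,0,0]]])

```text
t: 17.02
eef_pos: [0.5763, -0.1128, 0.2109]
tcp_rot: [0.561, -0.431, 0.561, 0.431]
wrist_force: [-1.4, 0.2, 3.4]
width: 0.0002
```

>>> send_rows(deltas=[[[1,0.004,0,0,0],[1,0,0,0,0]]])

```text
t: 17.27
eef_pos: [0.5763, -0.1128, 0.2107]
tcp_rot: [0.561, -0.431, 0.561, 0.431]
wrist_force: [-3.2, 0.3, 6.4]
width: 0.0003
```

>>> send_rows(deltas=[[[1,-0.02,0,0,0],[1,-0.08,0,0,0],[1,-0.2,0,0,0],[1,-0.2,0,0,0],[1,-0.1,-0.2,0,0],[1,0,-0.2,0,0],[1,0,-0.2,0,0],[1,0,0,0,0]]])

```text
t: 18.27
eef_pos: [0.6943, -0.1447, 0.3293]
tcp_rot: [0.561, -0.431, 0.561, 0.43]
wrist_force: [-0.9, 0.3, -0.4]
width: 0.0004
```

```bash
python3 prof.py 7
```

```text
t 18.27 case mm [167.7   -1.12 329.3 ] F case [-0.91  0.04 -0.38] M [-0.06  0.04 -0.01] w 0.0004
tool axes in case
 [[ 0.001 -0.    -1.   ]
 [-1.     0.001 -0.001]
 [ 0.001  1.    -0.   ]]
```

View pics/side7z.png

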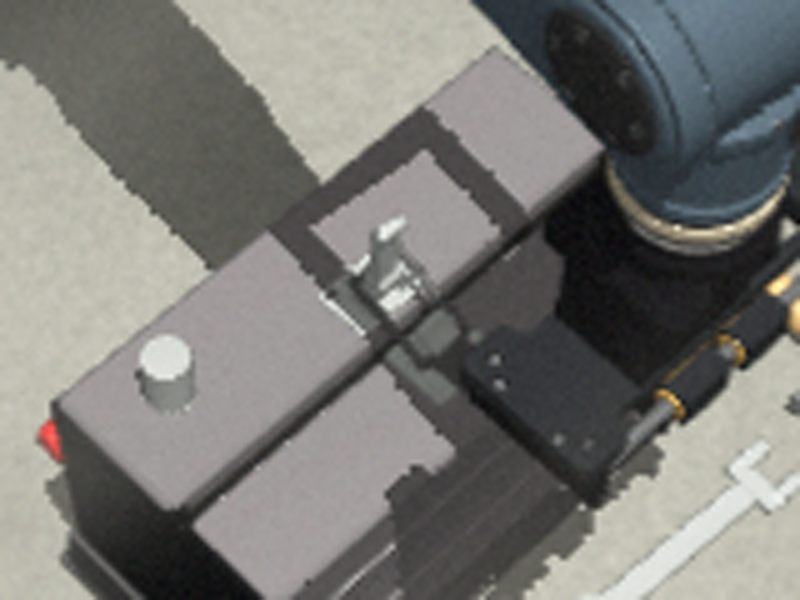

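View pics/prof_side7.png

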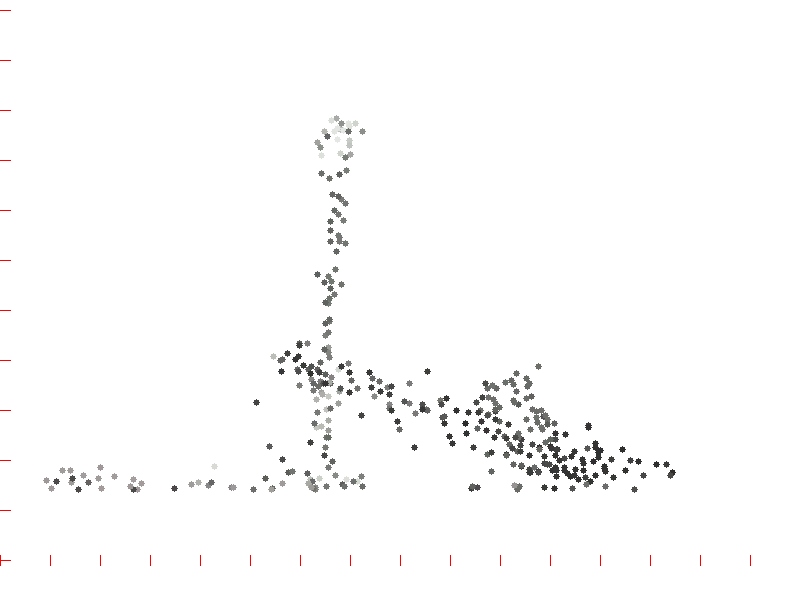

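>>> send_rows(deltas=[[[1,0,0.2,0.005,0],[1,0,0.2,0,0],[1,0,0.2,0,0],[1,0,0.18,0,0],[1,0,0,0,0],[1,0.15,0,0,0],[1,0.165,0,0,0],[1,0,0,0,0],[1,0,0,0,0]]])

```text
t: 19.5
eef_pos: [0.5428, -0.103, 0.268]
tcp_rot: [0.561, -0.431, 0.56, 0.43]
wrist_force: [0.5, -0.9, 0.8]
width: 0.0002
```

```bash
python3 -c "
from h import *
where()"
```

```text
t 19.5 case mm [ 10.58   0.28 267.96] F case [ 0.75 -0.78  0.78] M [0.04 0.   0.02] w 0.0002
tool axes in case
 [[ 0.002 -0.    -1.   ]
 [-1.     0.001 -0.002]
 [ 0.001  1.    -0.   ]]
```

>>> send_rows(deltas=[[[1,0,0.01,0,0],[1,0,0.01,0,0],[1,0,0.01,0,0],[1,0,0.01,0,0],[1,0,0.01,0,0],[1,0,0.01,0,0],[1,0,0,0,0]]])

```text
t: 20.38
eef_pos: [0.5301, -0.0995, 0.2668]
tcp_rot: [0.561, -0.431, 0.561, 0.431]
wrist_force: [1.1, -0.0, 2.3]
width: 0.0006
```

>>> send_rows(deltas=[[[1,0,0.01,0,0],[1,0,0.01,0,0],[1,0,0.01,0,0],[1,0,0,0,0]]])

```text
t: 20.88
eef_pos: [0.5241, -0.0979, 0.2667]
tcp_rot: [0.561, -0.43, 0.561, 0.431]
wrist_force: [1.3, 0.1, 1.1]
width: 0.0006
```

```bash
python3 -c "
from h import *
where()"
```

```text
t 20.88 case mm [ -8.81   0.39 266.69] F case [1.27 0.41 1.07] M [-0.04 -0.14 -0.02] w 0.0006
tool axes in case
 [[-0.001 -0.    -1.   ]
 [-1.     0.001  0.001]
 [ 0.001  1.    -0.   ]]
```

>>> send_rows(deltas=[[[1,0,0.01,0,0],[1,0,0.01,0,0],[1,0.001,0.01,0,0],[1,0.001,0.01,0,0],[1,0.002,0.01,0,0],[1,0,0,0,0]]])

```text
t: 21.62
eef_pos: [0.5147, -0.0954, 0.2659]
tcp_rot: [0.561, -0.431, 0.561, 0.431]
wrist_force: [2.1, -1.8, -0.7]
width: 0.0003
```

```bash
python3 prof.py 8
```

```text
t 21.62 case mm [-18.52   0.39 265.94] F case [ 2.5  -1.24 -0.71] M [-0.15 -0.4  -0.  ] w 0.0003
tool axes in case
 [[ 0.    -0.    -1.   ]
 [-1.     0.001 -0.   ]
 [ 0.001  1.    -0.   ]]
```

View pics/side8z.png

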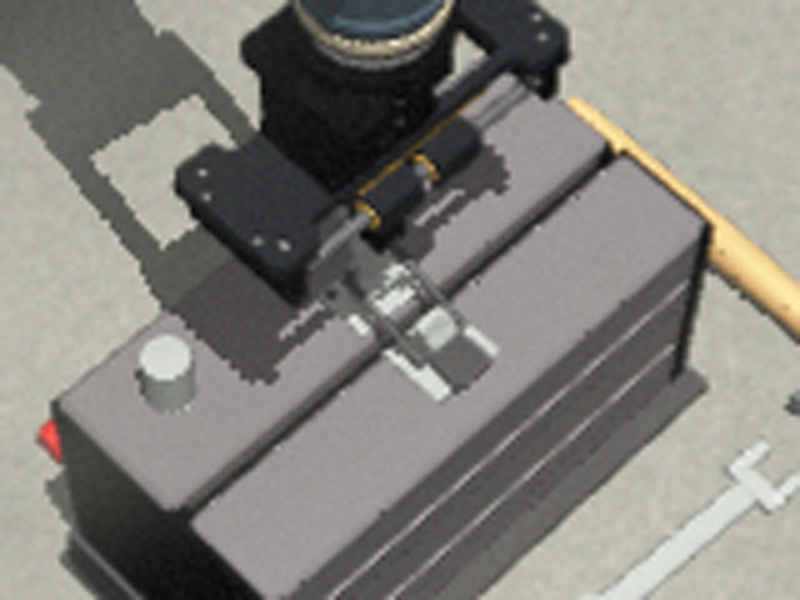

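View pics/prof_side8.png

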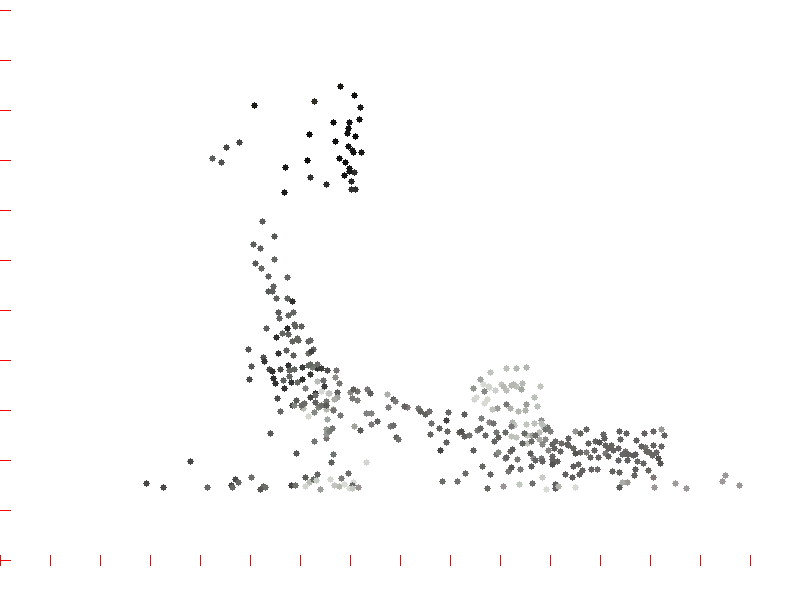

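>>> send_rows(deltas=[[[1,0.002,0.011,0,0],[1,0.003,0.011,0,0],[1,0.003,0.011,0,0],[1,0.004,0.011,0,0],[1,0.004,0.011,0,0],[1,0.004,0.011,0,0]]])

```text
t: 22.48
eef_pos: [0.5024, -0.0921, 0.2621]
tcp_rot: [0.561, -0.431, 0.561, 0.43]
wrist_force: [5.1, -1.9, -0.5]
width: 0.0003
```

```bash
python3 -c "
from h import *
where()"
```

```text
t 22.48 case mm [-31.27   0.38 262.08] F case [ 5.36 -0.49 -0.47] M [-0.17 -0.89 -0.05] w 0.0003
tool axes in case
 [[ 0.001 -0.    -1.   ]
 [-1.     0.001 -0.001]
 [ 0.001  1.    -0.   ]]
```

>>> send_rows(deltas=[[[1,0.006,0.011,0,0],[1,0.007,0.011,0,0],[1,0.007,0.01,0,0],[1,0.007,0.01,0,0]]])

```text
t: 22.98
eef_pos: [0.494, -0.0899, 0.2567]
tcp_rot: [0.561, -0.431, 0.561, 0.43]
wrist_force: [6.0, -0.6, 0.6]
width: 0.0004
```

```bash
python3 prof.py 9
```

```text
t 22.98 case mm [-39.97   0.37 256.66] F case [5.99 1.   0.62] M [-0.26 -0.9   0.03] w 0.0004
tool axes in case
 [[ 0.001 -0.    -1.   ]
 [-1.     0.001 -0.001]
 [ 0.001  1.    -0.   ]]
```

View pics/prof_side9.png

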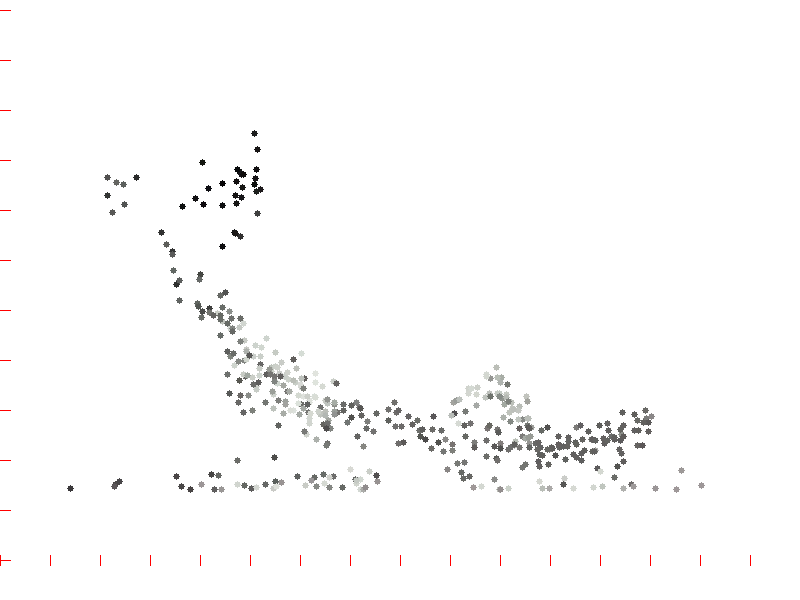

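View pics/side9z.png

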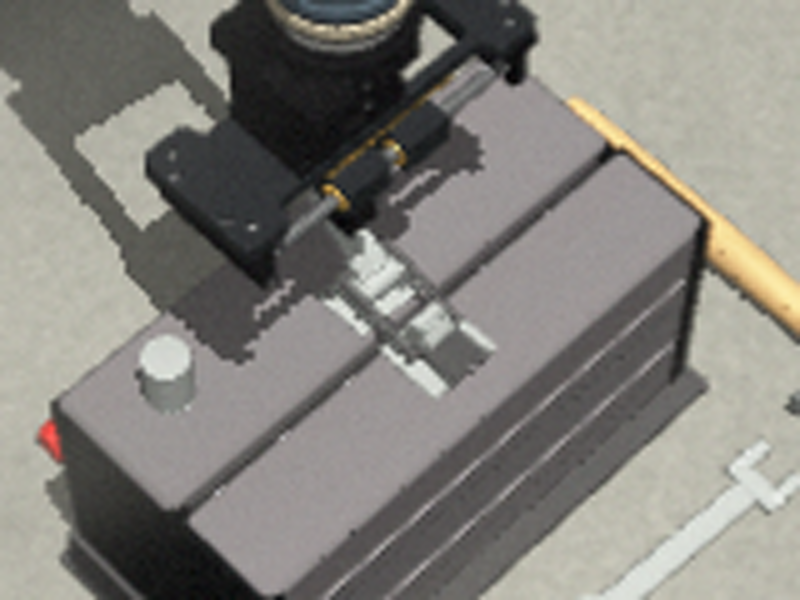

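>>> send_rows(deltas=[[[1,0.009,0.009,0,0],[1,0.009,0.009,0,0],[1,0.009,0.009,0,0],[1,0.009,0.009,0,0]]])

```text
t: 23.58
eef_pos: [0.4865, -0.0878, 0.2491]
tcp_rot: [0.561, -0.43, 0.561, 0.431]
wrist_force: [3.6, -2.0, 2.0]
width: 0.0
```

```bash
python3 -c "
from h import *
where()"
```

```text
t 23.57 case mm [-47.69   0.44 249.12] F case [ 3.97 -0.97  2.02] M [-0.22 -0.5   0.01] w 0.0
tool axes in case
 [[-0.001  0.    -1.   ]
 [-1.     0.001  0.001]
 [ 0.001  1.     0.   ]]
```

>>> send_rows(deltas=[[[1,0.01,0.007,0,0],[1,0.01,0.007,0,0],[1,0.01,0.006,0,0],[1,0.01,0.006,0,0]]])

```text
t: 24.08
eef_pos: [0.4813, -0.0864, 0.241]
tcp_rot: [0.561, -0.43, 0.561, 0.431]
wrist_force: [0.8, -0.4, 1.5]
width: 0.0003
```

>>> send_rows(deltas=[[[1,0.01,0.005,0,0],[1,0.01,0.004,0,0],[1,0.01,0.004,0,0],[1,0.01,0.003,0,0]]])

```text
t: 24.58
eef_pos: [0.4782, -0.0855, 0.233]
tcp_rot: [0.561, -0.43, 0.561, 0.431]
wrist_force: [-0.2, -0.3, 0.6]
width: 0.0003
```

```bash
python3 prof.py 10
```

```text
t 24.57 case mm [-56.29   0.58 232.98] F case [-0.15 -0.39  0.57] M [-0.06  0.05  0.04] w 0.0003
tool axes in case
 [[-0.002  0.    -1.   ]
 [-1.     0.001  0.002]
 [ 0.001  1.     0.   ]]
```

View pics/prof_side10.png

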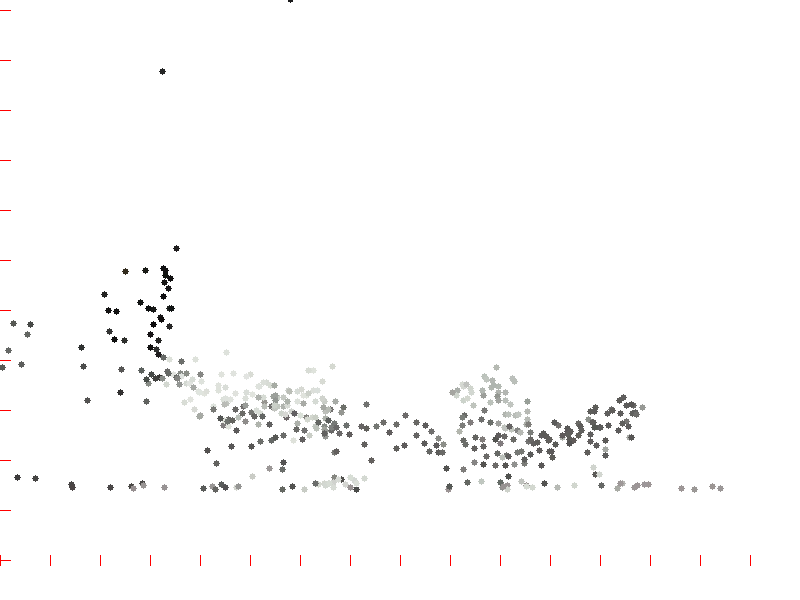

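>>> send_rows(deltas=[[[1,0.01,0.002,0,0],[1,0.01,0.002,0,0],[1,0.008,0.002,0,0]]])

```text
t: 25.05
eef_pos: [0.4776, -0.0854, 0.2275]
tcp_rot: [0.561, -0.431, 0.561, 0.431]
wrist_force: [0.0, 0.1, 0.6]
width: 0.0006
```

>>> send_rows(deltas=[[[1,0.006,0,0,0],[1,0.005,0,0,0]]])

```text
t: 25.3
eef_pos: [0.4777, -0.0855, 0.2255]
tcp_rot: [0.561, -0.431, 0.561, 0.431]
wrist_force: [-0.2, 0.0, 1.0]
width: 0.0003
```

>>> send_rows(deltas=[[[1,0.005,0,0,0],[1,0.003,0,0,0]]])

```text
t: 25.55
eef_pos: [0.4777, -0.0854, 0.2239]
tcp_rot: [0.561, -0.431, 0.561, 0.431]
wrist_force: [0.2, 0.4, 0.4]
width: 0.0004
```

Retreat up and toward the robot, then look.

>>> send_rows(deltas=[[[1,-0.05,0,0,0],[1,-0.2,0,0,0],[1,-0.25,0,0,0],[1,-0.2,0,0.2,0],[1,0,0,0.25,0],[1,0,0,0.25,0],[1,0,0,0.25,0],[1,0,0,0.25,0],[1,0,0,0.25,0],[1,0,0,0,0],[1,0,0,0,0]]])

```text
t: 26.92
eef_pos: [0.5522, 0.1944, 0.3642]
tcp_rot: [0.561, -0.431, 0.561, 0.431]
wrist_force: [-0.2, 0.8, 1.2]
width: 0.0003
```

```bash
python3 prof.py 11; python3 - <<'E'
from h import *
C=np.load('pics/top11C.npy')
A=np.load('pics/topW.npy');A=toc(A)
for nm,c in(('before',A),('now',C)):
    m=(c[...,2]>.18)&(c[...,2]<.194)&(c[...,0]>.04)&(c[...,0]<.1)&(abs(c[...,1])<.14);print(nm,'lid front edge',np.percentile(c[m][:,0],[98,99.5])*1e3)
    m=(c[...,2]>.205)&(c[...,2]<.25)&(abs(c[...,0]+.035)<.04)&(c[...,1]<-.05)&(c[...,1]>-.15);print('socket',c[m].mean(0)*1e3)
m=(C[...,2]>.2)&(C[...,0]<-.04)&(C[...,0]>-.085)&(abs(C[...,1])<.008);P=C[m];print('lever slope',np.polyfit(P[:,0],P[:,2],1),P[:,2].mean())
E
```

```text
t 26.93 case mm [-56.76 290.08 364.19] F case [-0.42  0.72  1.23] M [ 0.01  0.02 -0.  ] w 0.0003
tool axes in case
 [[-0.    -0.001 -1.   ]
 [-1.     0.001  0.   ]
 [ 0.001  1.    -0.001]]
before lid front edge [71.43790715 72.58206699]
socket [ -51.86392469 -113.81188207  225.67097803]
now lid front edge [67.75771995 68.66360447]
socket [ -51.784369   -113.77543137  225.15901478]
lever slope [-0.02163595  0.20858295] 0.2098842150451342
```

View pics/prof_top11.png

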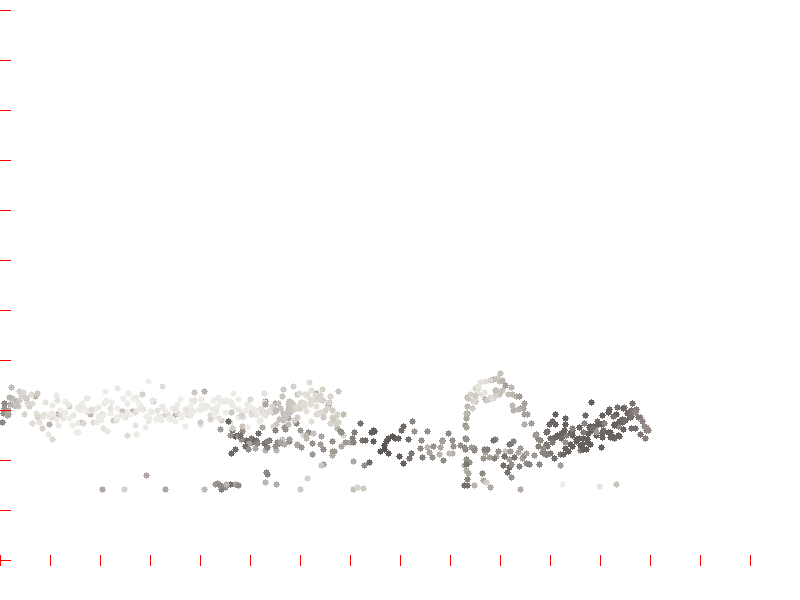

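View pics/side11z.png

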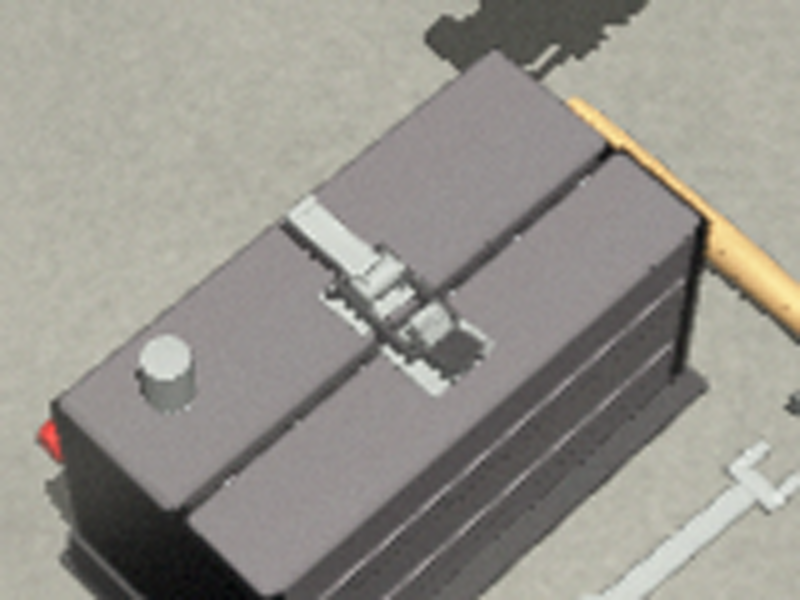

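```bash
python3 -c "
from h import *
for n in ('top','side'):
    a=cv2.imread(f'pics/{n}0.png');b,_=vision.snapshot(n);d=cv2.absdiff(a,b).max(2)
    for nm,P in (('bottle',None),): pass
    cv2.imwrite(f'pics/{n}12.png',b)
where();print(r.job_done())"
```

```text
t 27.12 case mm [-56.25 289.18 364.24] F case [-1.14 -0.7  -0.46] M [ 0.03 -0.   -0.05] w 0.0004
tool axes in case
 [[ 0.    -0.    -1.   ]
 [-1.     0.003 -0.   ]
 [ 0.003  1.    -0.   ]]
the job is handed in; nothing more can be done
None
```

View pics/top12.png

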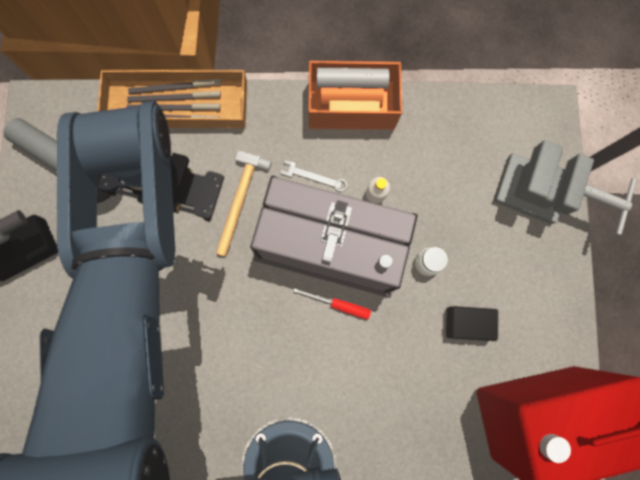

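The latch is closed, and I handed the job in at about 27 s; no verdict was reported.

I pushed the lever to its stop, then pressed the tab down. The force fell sharply at the click, and the bar then stopped on the ledge. Last, I swung the lever back along its arc and over centre, and pulled the arm clear.

**Last checks**
- **Lever:** it lies flat by itself, with a measured slope of about 0.02 rad.
- **Lid:** its front edge moved in by about 4 mm, so I put it at about 0.013 rad. That comes from the cameras, good to about 2 mm, so its margin under 0.018 is not certain.
- **Forces:** the highest I read was about 7 N. I only read the force at the end of each move call, so brief peaks in between were not seen, including any at the click. The click came at lower readings (about 5 to 7 N) than the 8 to 16 N stated.
- **Bystanders:** the socket moved less than 1 mm. The other bystanders look unmoved in the last top picture, but I did not measure them.

No check failed.

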